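# Hold the work light over the open junction box

### The job

I need light inside the open junction box: draw the bar light straight up out of its charging dock, turn it level with its light window facing down, and hold it centred over the box with the window about 12 cm above the rim. Finish there, still holding it steady in the gripper - do not put it down. Leave the dock standing where it is, and do not touch the box or push the other things on the bench about.

Things in the scene. Friction and masses are not known exactly. Their poses are not given: they have to be found in the camera images.
- lamp: LED bar light, dark plain bar 26 (x) by 36 (y) by 160 mm (z), 0.18 kg, centre of mass 82 mm up. Origin: underside of its foot; z runs to the end with the small wire ring, x out of the face with the bright window. Starts upright in the dock, lowest 43 mm in the bay, window away from the robot (x within 0.45 rad of world +x). Grip across the 36 mm, some 30 mm below the top end (lower, the bar may meet the palm)
- lamp_window (a point): centre of the bright light window (80 mm long, 22 mm wide), 104 mm from the foot along the lamp's z and 14.6 mm out along its x; its axes are the lamp's
- lamp_foot (a point): centre of the lamp's foot (the same point as the lamp's origin)
- dock: charging dock: foot 104x88x12 mm with an upright open-topped bay in the middle, outside 46x56 mm, top at 55 mm; loose on the bench, 0.9 kg. Origin: centre of its underside, x as the lamp's. The lamp has about 2 mm of play in the bay; a spring contact presses 2.5 N on its windowless back, so drawing it out takes 3 to 5 N besides its weight
- dock_mouth (a point): centre of the bay's open top, 55 mm above the bench; the lamp is free when its foot is above this point
- jbox: grey junction box without cover, 130 mm (x) by 100 mm (y), 55 mm high, walls 4 mm; two dark cable glands stick out 22 mm on its -x side, a pale connector strip lies on its floor. Fixed. Origin: centre of its underside. Box and dock stand side by side and may change sides. A tall monitor stands fixed at the back left (world x over 0.58 m, y over 0.32 m): keep the arm clear of it
- jbox_mouth (a point): centre of the junction box's open mouth, at the height of its rim (55 mm above the bench)
- screwdriver: bystander: screwdriver, 138 mm long, lying between dock and box; origin at the middle of its underside
- side_cutters: bystander: cutters with two handles, 148 mm, lying to the right; origin at the middle of its underside
- vulc_tape: bystander: small roll of tape, 62 mm across, 19 mm high; origin at the middle of its underside
- duct_tape: bystander: big roll of tape, 100 mm across, 50 mm high; origin at the middle of its underside
- flux_bottle: bystander: small dropper bottle, 25 mm across, 79 mm high; origin at the middle of its underside
- fuse_carton: bystander: small flat carton, 48x72x22 mm; origin at the middle of its underside
- box_cover: bystander: loose flat cover of the junction box, 130x100 mm, 9 mm thick; origin at the middle of its underside

How it is judged:
By the outcome, as a careful person would: the job done as asked, in the order asked, and still so for the second after the job is handed in, while the arm keeps its last pose, push and grip.
It also fails if it takes over 32 s, if anything falls off the work surface, if the arm or the gripper's body presses on something with over 40 N, if the wrist force passes 120 N, or if a joint passes its speed limit or range.

### The arm

A 6-joint arm with a two-finger parallel gripper is mounted at the origin on a cart in front of the work surface, level with it; the furniture and walls round the work are solid. World frame = base frame: x ahead of the robot, y to its left, z up, the work surface at z = 0. Lengths are in m, angles in rad, forces in N, time in s.
With the tool pointing down it reaches from about 0.25 to 0.775 m from the base axis. Payload 4 kg.
Tool frame: the origin (TCP) lies at the very end of the fingers, on their centre line; the grasp point (between the pads) lies 19 mm behind it (robot.hold_point_z is the distance from the TCP to the grasp point, in m); z points along the fingers, y is the line along which they close (so a half turn about z gives the same grasp; the last joint's range is limited). The gripper opens to 94 mm and grips with 3 to 60 N. Pads are 16 mm wide; open, the fingers measure 119 mm over their backs; the gripper's body (75 mm by 177 mm) begins 78 mm behind the grasp point.
Start: joints at [-1.442, 0.087, 1.371, -0, 1.684, -0.103], TCP at [0.126, -0.535, 0.174] pointing down, gripper open.
Joint ranges: [-3.1, 3.1], [-0.76, 2.03], [0.27, 2.55], [-1.08, 4.22], [0.17, 2.65], [-2.57, 2.57]. Speed limits (rad/s): [2.79, 2.79, 3.14, 3.14, 3.14, 3.14].

### API

Orientations are given as [roll, pitch, yaw] about the fixed x, y, z axes, in that order (R = Rz(yaw) Ry(pitch) Rx(roll)).
In Python, from bench import robot gives the robot as it stands.
- The arm moves only by the tool carry_out, never from a script. Its argument "steps" is a list of rows, each a list of 3 entries, a list of its own where there are three numbers: the shift along the tool's x, y, z in m, then the turn about the tool's z in units of 10 degrees (1.0 is 10 degrees), then the closure, from -1 (fully open) to 1 (shut). In form: [[[tx, ty, tz], roll, jaw], ...]. A call has 1 to 10 rows; each row is the pose to reach, as a shift and turn from the pose commanded when the call began, along the tool's axes at that moment; what a row does not reach only later rows make up. A row lasts 1/8 s, in which the tool goes at most 62.5 mm and 10.7 degrees, less where a joint would pass 70% of its speed; a pose out of reach is approached as far as the arm can. A call with a gripper value outside its range is refused whole. The fingers move at their own pace and stop on an object; the grip force is fixed at half the most. Time passes only in rows, so rows that repeat a pose let the fingers close. It gives the time, the measured TCP pose, the force, the opening and the grip force at its end, in the units of the state.
- robot.get_obs(): the state, without advancing time (a new reading comes with each control period).
- robot.snapshot(name): name is "side" or "top" or "wrist"; returns a dict with "image" (400x640x3 uint8, red, green, blue), "z_map" (400x640 float32, m along the optical axis (not along the pixel's ray), 0 where there is no reading), "mtx" (3x3 intrinsics, pixels), "D" ([k1, k2, p1, p2, k3] as OpenCV has them; the pictures are not rectified), "R" (3x3) and "t" (3): a world point X has camera coordinates R X + t. Camera axes: x right, y down, z forward; pixel columns grow to the right and rows downward; lengths in m; the calibration is good to about 2 mm. A picture is of the moment at which its call begins.
- robot.close_job(): hands the job in; it is judged then, once.
The state is a dict: "time": time; "joint_positions": joint angles; "qvel": joint speeds; "joint_torque": joint torques, N m; "tool_pos": TCP position; "ee_rot": TCP orientation; "wrist_force": force on the tool from outside, world axes, zero at the start; "wrist_torque": the same for the moment, N m; "width": finger opening in m; "finger_force": force on a finger pad.
Only numpy, scipy, OpenCV 4.12 (cv2) and the standard library are available. Lean on these libraries where they do the work, as an engineer would, in place of code of your own. Each camera call takes 0.05 s, during which the arm holds its last target. There are 200 camera calls.

## Working session

There is one attempt and no reset: what is moved stays moved. The work goes in short steps, Python scripts to look and compute and a tool call to move; the robot and the scene stay as the last step left them, time stands still between calls to the robot, and variables do not carry over. Pictures are saved under pics/ and viewed, at most 10 in all, crops included, and the job is handed in when it is done.

Besides the shell and the picture viewer there is one more tool, called after "Emit:" as name(argument=value, ...), one argument or row to a line, values as JSON. carry_out: Moves the arm, as the interface text tells. Its arguments: {"type":"object","properties":{"steps":{"type":"array","items":{"type":"array"}}},"required":["steps"]}

```bash
ls; mkdir -p pics; python3 - <<'E'
from bench import robot
import cv2,pickle
for n in("top","side"):
    s=robot.snapshot(n); cv2.imwrite(f"pics/{n}0.png",s["image"][:,:,::-1]); pickle.dump(s,open(f"{n}0.pkl","wb"))
    print(n,s["mtx"],s["D"],s["R"],s["t"])
print(robot.get_obs(), robot.hold_point_z)
E
```

```text
pics
top [[463.3830759    0.         316.18498372]
 [  0.         463.3830759  199.68272615]
 [  0.           0.           1.        ]] [0.00084589 0.         0.         0.         0.        ] [[-0.00308907 -0.99995004  0.00950606]
 [-0.99388551  0.00202084 -0.11039706]
 [ 0.11037234 -0.00978896 -0.9938421 ]] [-0.10425053  0.61986906  1.28873029]
side [[520.12861507   0.         323.08401608]
 [  0.         520.12861507 190.88785774]
 [  0.           0.           1.        ]] [-0.1601271  0.         0.         0.         0.       ] [[ 0.88917693 -0.45706869  0.02127423]
 [-0.24345149 -0.51195156 -0.82379425]
 [ 0.38742194  0.72731961 -0.56648957]] [-0.57809452  0.16358042  1.57946938]
{'time': 0.1, 'joint_positions': array([-1.44210468e+00,  8.78931548e-02,  1.37209593e+00, -1.01724950e-05,
        1.68357941e+00, -1.03074158e-01]), 'qvel': array([ 7.65802132e-04,  7.08660979e-05, -3.49031630e-03, -8.42142055e-05,
        1.82476820e-03, -1.02834703e-03]), 'joint_torque': array([ 1.88267564e-03, -3.41253662e+01, -3.03300977e+01,  7.19488389e-02,
        3.04250268e-02, -9.53890253e-05]), 'tool_pos': array([ 0.12626766, -0.5347447 ,  0.17241833]), 'ee_rot': array([-3.13962626e+00, -1.93240647e-04,  2.31764479e-01]), 'wrist_force': array([ 1.32510969, -0.42307505,  0.25417815]), 'wrist_torque': array([-0.00973918, -0.0371241 , -0.01053062]), 'finger_force': 0.0, 'width': 0.0939190532915399} 0.0188
```

View pics/top0.png

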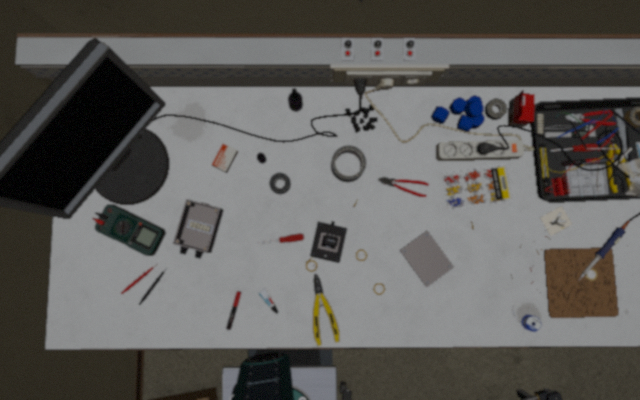

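View pics/side0.png

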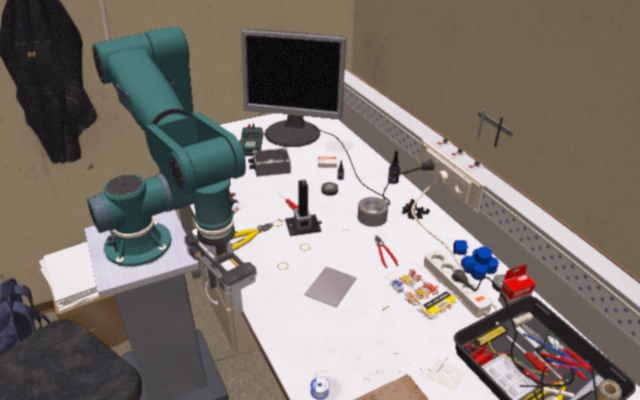

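The top view shows the dock with the lamp at about (329,242) and the box at about (199,227), with its glands toward the robot. The screwdriver lies at (285,239), between them.

```bash
cat > h.py <<'E'
import numpy as np,cv2
def world(s,uv,z=None):
    uv=np.atleast_2d(np.asarray(uv,float))
    n=cv2.undistortPoints(uv[:,None],s["mtx"],s["D"])[:,0]
    d=np.c_[n,np.ones(len(n))]
    R,t=s["R"],s["t"]; C=-R.T@t; w=d@R
    if z is None:
        k=s["z_map"][uv[:,1].astype(int),uv[:,0].astype(int)]
    else: k=(z-C[2])/w[:,2]
    return C+w*np.asarray(k)[:,None]
def pix(s,X):
    return cv2.projectPoints(np.atleast_2d(X).astype(float),cv2.Rodrigues(s["R"])[0],s["t"],s["mtx"],s["D"])[0][:,0]
E
python3 - <<'E'
import pickle,numpy as np,cv2
from h import *
s=pickle.load(open("top0.pkl","rb"))
v,u=np.mgrid[0:400,0:640]; uv=np.c_[u.ravel(),v.ravel()]
P=world(s,uv); ok=s["z_map"].ravel()>0
def rep(name,m):
    q=P[m][:,:2].astype(np.float32)
    print(name,len(q),"mean",q.mean(0),"rect",cv2.minAreaRect(q),"z",np.median(P[m][:,2]))
def reg(a,b,c,d): return ok&(uv[:,0]>a)&(uv[:,0]<b)&(uv[:,1]>c)&(uv[:,1]<d)
z=P[:,2]
D=reg(300,358,210,275)
rep("lamp",D&(z>.14)&(z<.19)); rep("baytop",D&(z>.045)&(z<.07)); rep("foot",D&(z>.007)&(z<.02)); rep("dock",D&(z>.007)&(z<.07))
B=reg(165,230,190,265)
rep("rim",B&(z>.046)&(z<.065)); rep("boxall",B&(z>.01)&(z<.07))
a=cv2.resize(s["image"][190:280,160:370],None,fx=3.8,fy=3.8,interpolation=cv2.INTER_CUBIC)
cv2.imwrite("pics/c1.png",cv2.convertScaleAbs(a[:,:,::-1],alpha=1.6))
E
```

```text
lamp 154 mean [ 0.5014116  -0.14071147] rect ((0.5021911263465881, -0.14115913212299347), (0.036154285073280334, 0.02764200232923031), 76.79220581054688) z 0.16921407077622752
baytop 147 mean [ 0.49592984 -0.13699967] rect ((0.4993342459201813, -0.14095480740070343), (0.05674494430422783, 0.04603996127843857), 76.85881805419922) z 0.054270812723757444
foot 767 mean [ 0.50127983 -0.13878542] rect ((0.4945140779018402, -0.13695839047431946), (0.15003865957260132, 0.1721942126750946), 89.86518859863281) z 0.011356378281890622
dock 925 mean [ 0.50022745 -0.13834089] rect ((0.4945140779018402, -0.13695839047431946), (0.15003865957260132, 0.1721942126750946), 89.86518859863281) z 0.012232992070298376
rim 351 mean [0.5465305  0.22938894] rect ((0.5462737679481506, 0.22838418185710907), (0.10115942358970642, 0.12995396554470062), 75.22965240478516) z 0.05347133874989596
boxall 913 mean [0.5378984  0.23127888] rect ((0.5374462604522705, 0.23089423775672913), (0.10159960389137268, 0.15447960793972015), 74.81494903564453) z 0.037673658932016574
```

View pics/c1.png

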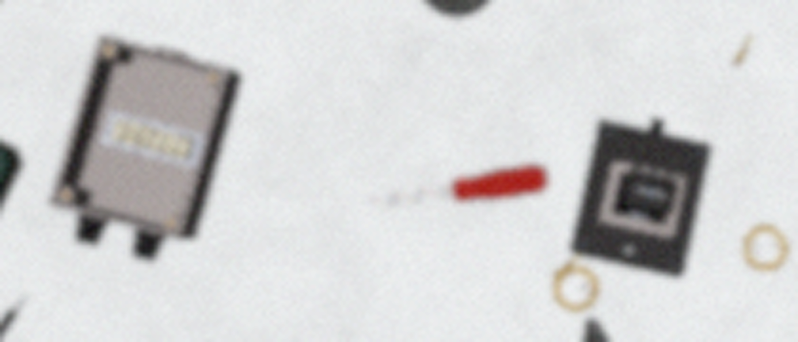

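The crop shows the dock foot with the bay and lamp top at about (645,195), and the box mouth with its strip at (150,130) and glands pointing down at (90,225). The depth rectangles put the lamp at (0.501,-0.141) with yaw -0.23 and the box at (0.546,0.228) with yaw -0.26.

The moves only allow shifts and a turn about the tool's z. So I'll have to level the lamp by pivoting it in the grip with its foot against the bench. First I'll go above the lamp.

Emit:
carry_out(
  steps=[
    [[0,0,-0.06],0,-1],
    [[0.05,-0.03,-0.09],0.5,-1],
    [[0.456,-0.297,-0.09],2.65,-1],
    [[0.456,-0.297,-0.09],2.65,-1],
    [[0.456,-0.297,-0.09],2.65,-1],
    [[0.456,-0.297,-0.09],2.65,-1],
    [[0.456,-0.297,-0.09],2.65,-1],
    [[0.456,-0.297,-0.09],2.65,-1],
    [[0.456,-0.297,-0.09],2.65,-1],
    [[0.456,-0.297,-0.09],2.65,-1],
  ],
)

```text
time: 1.35
tool_pos: [0.5029, -0.1397, 0.263]
ee_rot: [3.141, 0.0, -0.23]
wrist_force: [-0.1, -1.0, 0.3]
width: 0.0939
finger_force: 0.0
```

```bash
python3 - <<'E'
from bench import robot
import cv2,pickle,numpy as np
from h import *
s=robot.snapshot("wrist"); pickle.dump(s,open("w1.pkl","wb")); cv2.imwrite("pics/w1.png",s["image"][:,:,::-1])
o=robot.get_obs(); print(o["tool_pos"],o["ee_rot"],o["joint_positions"])
v,u=np.mgrid[0:400,0:640]; uv=np.c_[u.ravel(),v.ravel()]
P=world(s,uv); ok=(s["z_map"].ravel()>0)&(np.hypot(P[:,0]-.501,P[:,1]+.141)<.06)
for a,b in((.15,.178),(.048,.062)):
    q=P[ok&(P[:,2]>a)&(P[:,2]<b)]
    print(len(q),cv2.minAreaRect(q[:,:2].astype(np.float32)),np.percentile(q[:,2],[5,50,95])) if len(q) else print(0)
# free-space map from top view, 2cm cells, max height
t=pickle.load(open("top0.pkl","rb")); Q=world(t,uv); g=t["z_map"].ravel()>0
print("y:",[f"{y:.2f}" for y in np.arange(-.12,-.62,-.04)])
for x in np.arange(.66,.2,-.03):
    print(f"{x:.2f}",*[f"{max(0,np.percentile(Q[m,2],97)*1000):4.0f}" if (m:=g&(abs(Q[:,0]-x)<.015)&(abs(Q[:,1]-y)<.02)).any() else "  --" for y in np.arange(-.12,-.62,-.04)])
E
```

```text
[ 0.5068287  -0.13349948  0.26192816] [-3.13540549e+00 -3.80813352e-04 -2.21918892e-01] [-0.37029008  0.02891177  1.2583435   0.00643332  1.85486983  1.42422537]
764 ((0.5023959875106812, -0.14112995564937592), (0.03538217023015022, 0.02679019793868065), 77.627197265625) [0.15553753 0.16892459 0.17054957]
434 ((0.4991825222969055, -0.14016462862491608), (0.055194832384586334, 0.04558578133583069), 76.87271118164062) [0.04982137 0.05417106 0.05603863]
y: ['-0.12', '-0.16', '-0.20', '-0.24', '-0.28', '-0.32', '-0.36', '-0.40', '-0.44', '-0.48', '-0.52', '-0.56', '-0.60']
0.66    3    3    3    4    6   12   14   14   13   35   35   25   40
0.63    4    5    3    4    4    6    5   16    8   34   23   31   39
0.60    5    3    5    5    5    4    4    4    3   39   38   37   37
0.57    8    9    5    4    3    3    4    4    3    4    4    5    4
0.54   17   16   15    4    4    4    4    4    8    5    4    5    4
0.51  176  179   13    5    5    4    6   13   13    4    4    5    4
0.48  170  171    7    4    3    5   13   13   14   11    4    5    4
0.45   16   16    4    5    5    5   12   14   13   14    4    5    4
0.42   10    5    5    4    4    4    4   13   14   13    4    5    5
0.39   23    4    5    4    5    4    4   12   13    5    6    3    5
0.36   23    4    4    5    6    5    4    6    3    5    4    4    4
0.33   25   17    5    4    4    5    4    4    4    4    4    5    5
0.30   27   25    4    4    5    4    4    5    6    5    5    5    5
0.27   26   26    4    4    5    4    5    4    5    5    4    4    4
0.24   24   25    5    4    5    4    5    5    4    6    4    5    5
0.21   21   14    4    5    4    4    3    5    5    4    5    6    4
```

View pics/w1.png

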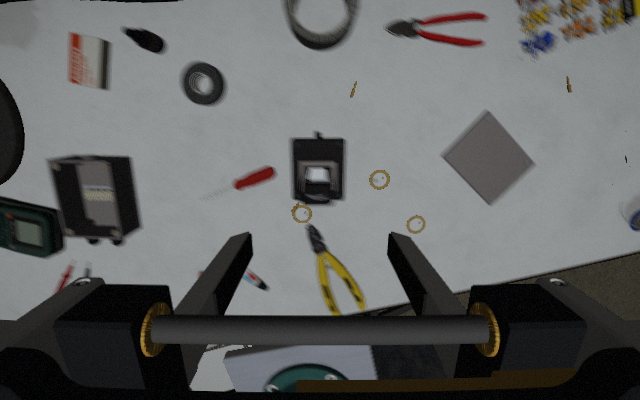

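The wrist view shows the lamp in the dock at (318,175), centred between the fingertips at (240,240) and (400,240). The bench just right of the dock is clear up to the cover's corner at (443,155), apart from two small rings at (380,180) and (416,224). I'll re-read the pose and locate these.

```bash
python3 - <<'E'
from bench import robot
import pickle
from h import *
t=pickle.load(open("top0.pkl","rb"))
print(world(t,[[361,255],[379,288],[401,257],[380,180]],0.005).round(3))
for i in range(2):
    s=robot.snapshot("wrist"); o=robot.get_obs(); print(o["tool_pos"],o["ee_rot"],o["qvel"].round(3))
print(pix(s,[[.502,-.141,.17]]))
E
```

```text
[[ 0.462 -0.235  0.005]
 [ 0.368 -0.285  0.005]
 [ 0.456 -0.35   0.005]
 [ 0.681 -0.294  0.005]]
[ 0.50435606 -0.13675328  0.26189151] [-3.13915906e+00  1.90532963e-03 -2.22483644e-01] [-0.083 -0.033  0.025 -0.071  0.022 -0.053]
[ 0.50283127 -0.13905564  0.2621484 ] [-3.14120373e+00  2.49643467e-03 -2.25405456e-01] [-0.062 -0.026  0.014 -0.023  0.007 -0.011]
[[323.43719317 196.5550202 ]]
```

Emit:
carry_out(
  steps=[
    [[-0.003,0,0.04],0,-1],
    [[-0.003,0,0.08],0,-1],
    [[-0.003,0,0.12],0,-1],
    [[-0.003,0,0.149],0,-1],
    [[-0.003,0,0.149],0,-1],
    [[-0.003,0,0.149],0,-1],
    [[-0.003,0,0.149],0,1],
    [[-0.003,0,0.149],0,1],
    [[-0.003,0,0.149],0,1],
    [[-0.003,0,0.149],0,1],
  ],
)

```text
time: 2.75
tool_pos: [0.4991, -0.1408, 0.1147]
ee_rot: [3.141, -0.0, -0.231]
wrist_force: [0.3, -0.0, -0.8]
width: 0.0579
finger_force: 0.0
```

Emit:
carry_out(
  steps=[
    [[0,0,0],0,1],
    [[0,0,0],0,1],
  ],
)

```text
time: 3.0
tool_pos: [0.499, -0.1407, 0.1144]
ee_rot: [-3.142, 0.0, -0.231]
wrist_force: [-0.0, 0.9, -0.4]
width: 0.0375
finger_force: 0.2
```

Emit:
carry_out(
  steps=[
    [[0,0,0],0,1],
    [[0,0,0],0,1],
    [[0,0,0],0,1],
    [[0,0,-0.01],0,1],
    [[0,0,-0.02],0,1],
    [[0,0,-0.03],0,1],
    [[0,0,-0.045],0,1],
    [[0,0,-0.06],0,1],
    [[0,0,-0.08],0,1],
    [[0,0,-0.1],0,1],
  ],
)

```text
time: 4.25
tool_pos: [0.499, -0.1409, 0.2163]
ee_rot: [3.141, -0.001, -0.231]
wrist_force: [0.3, -0.1, -1.0]
width: 0.0355
finger_force: 30.0
```

Emit:
carry_out(
  steps=[
    [[0,0,0],0,1],
    [[0,0,0],0,1],
  ],
)

```text
time: 4.5
tool_pos: [0.4988, -0.1407, 0.2142]
ee_rot: [3.142, 0.001, -0.231]
wrist_force: [-0.1, -0.7, -3.0]
width: 0.0358
finger_force: 30.0
```

```bash
python3 - <<'E'
from bench import robot
import cv2,pickle
from h import *
s=robot.snapshot("side"); pickle.dump(s,open("s2.pkl","wb"))
p=pix(s,[[.50,-.14,.15]])[0].astype(int); print(p)
a=s["image"][p[1]-75:p[1]+75,p[0]-80:p[0]+120]; cv2.imwrite("pics/s2.png",cv2.convertScaleAbs(cv2.resize(a,None,fx=3,fy=3)[:,:,::-1],alpha=1.5))
E
```

```text
[301 187]
```

View pics/s2.png

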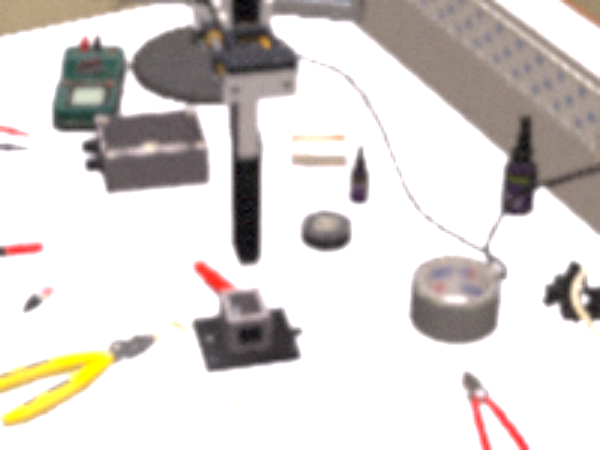

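The side crop shows the lamp clear of the dock, foot at about (247,255), and the dock standing at (248,330). Next I carry it over the clear bench patch.

Emit:
carry_out(
  steps=[
    [[-0.02,0.04,0],0,1],
    [[-0.045,0.1,0],0,1],
    [[-0.066,0.15,0],0,1],
    [[-0.066,0.15,0],0,1],
    [[-0.066,0.15,0],0,1],
    [[-0.066,0.15,0.04],0,1],
    [[-0.066,0.15,0.08],0,1],
    [[-0.066,0.15,0.105],0,1],
    [[-0.066,0.15,0.105],0,1],
    [[-0.066,0.15,0.105],0,1],
  ],
)

```text
time: 5.8
tool_pos: [0.4017, -0.2714, 0.1107]
ee_rot: [3.141, -0.002, -0.229]
wrist_force: [-0.2, -0.3, -1.9]
width: 0.0358
finger_force: 30.0
```

Emit:
carry_out(
  steps=[
    [[0,0,0.003],0,1],
    [[0,0,0.006],0,1],
    [[0,0,0.009],0,1],
    [[0,0,0.009],0,1],
  ],
)

```text
time: 6.3
tool_pos: [0.401, -0.2721, 0.1024]
ee_rot: [3.141, -0.002, -0.231]
wrist_force: [-1.5, 1.8, 5.3]
width: 0.0359
finger_force: 30.0
```

Emit:
carry_out(
  steps=[
    [[0.012,0,0],0,1],
    [[0.022,0,0],0,1],
    [[0.032,0,0.001],0,1],
    [[0.043,0,0.003],0,1],
    [[0.053,0,0.006],0,1],
    [[0.063,0,0.009],0,1],
    [[0.072,0,0.014],0,1],
    [[0.082,0,0.019],0,1],
    [[0.082,0,0.019],0,1],
  ],
)

```text
time: 7.42
tool_pos: [0.4833, -0.2915, 0.0833]
ee_rot: [3.141, -0.006, -0.23]
wrist_force: [3.1, -0.7, 3.9]
width: 0.0357
finger_force: 30.0
```

```bash
python3 - <<'E'
from bench import robot
import cv2,pickle
from h import *
s=robot.snapshot("side"); pickle.dump(s,open("s3.pkl","wb"))
p=pix(s,[[.45,-.28,.08]])[0].astype(int); print(p)
a=s["image"][p[1]-60:p[1]+60,p[0]-80:p[0]+80]; cv2.imwrite("pics/s3.png",cv2.convertScaleAbs(cv2.resize(a,None,fx=4,fy=4)[:,:,::-1],alpha=1.5))
E
```

```text
[306 236]
```

View pics/s3.png

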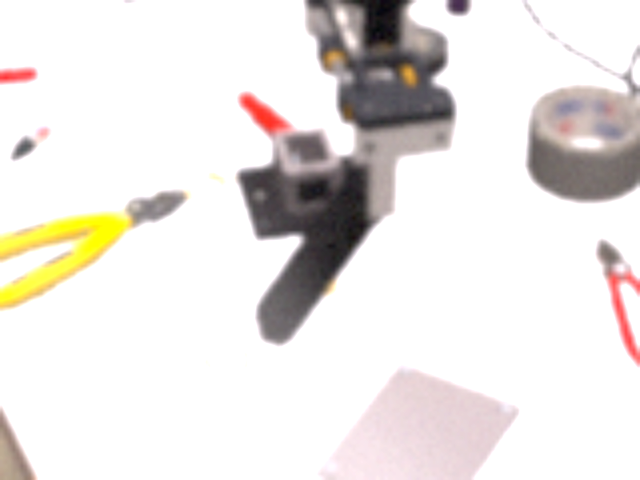

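The crop shows the lamp leaning about 40° in the grip with its foot at (275,335) on the bench, well clear of the cover and dock. I'll continue the pivot.

Emit:
carry_out(
  steps=[
    [[0.009,0,0.007],0,1],
    [[0.017,0,0.013],0,1],
    [[0.024,0,0.02],0,1],
    [[0.031,0,0.029],0,1],
    [[0.037,0,0.037],0,1],
    [[0.042,0,0.046],0,1],
    [[0.046,0,0.056],0,1],
    [[0.05,0,0.066],0,1],
    [[0.053,0,0.074],0,1],
    [[0.053,0,0.077],0,1],
  ],
)

```text
time: 8.72
tool_pos: [0.5316, -0.3026, 0.0035]
ee_rot: [-3.141, 0.001, -0.231]
wrist_force: [3.1, -1.3, 4.1]
width: 0.0357
finger_force: 30.0
```

Emit:
carry_out(
  steps=[
    [[0,0,0.001],0,1],
    [[0,0,0.001],0,1],
  ],
)

```text
time: 8.98
tool_pos: [0.5313, -0.3024, 0.0031]
ee_rot: [-3.141, 0.001, -0.231]
wrist_force: [2.7, -0.9, 2.4]
width: 0.036
finger_force: 30.0
```

Emit:
carry_out(
  steps=[
    [[0,0,-0.03],0,1],
    [[0,0,-0.07],0,1],
    [[0,0,-0.12],0,1],
    [[0,0,-0.17],0,1],
    [[0,0,-0.2],0,1],
    [[0,0,-0.2],0,1],
    [[0,0,-0.2],0,1],
  ],
)

```text
time: 9.85
tool_pos: [0.5305, -0.3018, 0.2003]
ee_rot: [-3.14, 0.005, -0.231]
wrist_force: [0.1, 0.4, -3.2]
width: 0.0359
finger_force: 30.0
```

```bash
python3 - <<'E'
from bench import robot
import cv2,pickle
import numpy as np
from h import *
s=robot.snapshot("side"); pickle.dump(s,open("s4.pkl","wb")); o=robot.get_obs(); print(o["tool_pos"],o["joint_positions"])
p=pix(s,[[.47,-.29,.2]])[0].astype(int); print(p)
a=s["image"][p[1]-60:p[1]+60,p[0]-80:p[0]+80]; cv2.imwrite("pics/s4.png",cv2.convertScaleAbs(cv2.resize(a,None,fx=4,fy=4)[:,:,::-1],alpha=1.5))
# lamp side-face points: near plane through lamp, on -y side
v,u=np.mgrid[0:400,0:640]; uv=np.c_[u.ravel(),v.ravel()]; P=world(s,uv); ok=s["z_map"].ravel()>0
T=o["tool_pos"]; c,q=np.cos(-.231),np.sin(-.231)
L=np.c_[(P[:,0]-T[0])*c+(P[:,1]-T[1])*q, -(P[:,0]-T[0])*q+(P[:,1]-T[1])*c, P[:,2]-T[2]]
m=ok&(L[:,0]>-.16)&(L[:,0]<-.02)&(abs(L[:,1])<.03)&(abs(L[:,2]-.01)<.06)
for a0 in np.arange(-.135,-.02,.015):
    k=m&(abs(L[:,0]-a0)<.0075); print(round(a0,3),k.sum(),np.percentile(L[k,2],[3,50,97]).round(4) if k.any() else "")
E
```

```text
[ 0.53036883 -0.30172068  0.19981063] [-6.10008283e-01  2.25187313e-01  1.16214100e+00 -1.82777395e-04
  1.76074327e+00  1.19165286e+00]
[314 202]
-0.135 58 [0.0031 0.0191 0.0267]
-0.12 81 [0.0043 0.0241 0.0294]
-0.105 82 [0.0093 0.0286 0.0348]
-0.09 83 [0.0143 0.0328 0.0394]
-0.075 82 [0.0173 0.0388 0.0442]
-0.06 82 [0.0216 0.042  0.0481]
-0.045 85 [0.027  0.0471 0.0534]
-0.03 83 [0.0297 0.0507 0.0576]
```

View pics/s4.png

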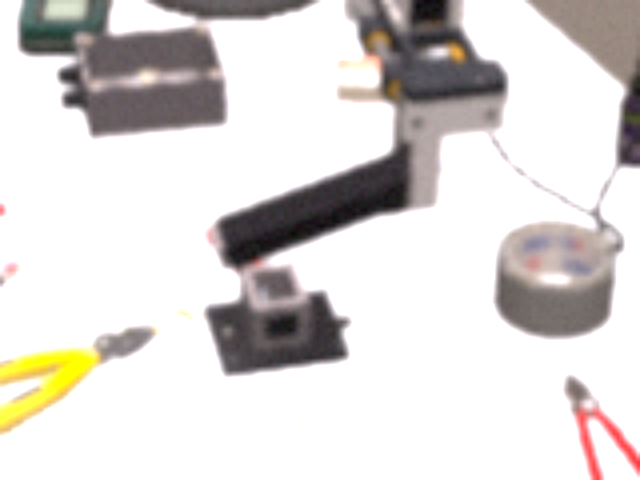

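The crop shows the lamp held near its top end with the foot about 16° low, foot at (225,245). The depth points say the grip axis is now near the bar's end and high up the fingers. I can't level it further this way, because the fingertips were already at the bench. So I'll set it flat on the same clear patch and take it again near its balance point.

Emit:
carry_out(
  steps=[
    [[0,0,0.05],0,1],
    [[0,0,0.1],0,1],
    [[0,0,0.15],0,1],
    [[0,0,0.18],0,1],
    [[0,0,0.19],0,1],
    [[0,0,0.196],0,1],
    [[0,0,0.196],0,1],
    [[0,0,0.196],0,1],
  ],
)

```text
time: 10.9
tool_pos: [0.5329, -0.3033, 0.0092]
ee_rot: [3.14, -0.003, -0.231]
wrist_force: [0.5, 0.8, -2.1]
width: 0.0361
finger_force: 30.0
```

Emit:
carry_out(
  steps=[
    [[0,0,0],0,0.1],
    [[0,0,0],0,0.1],
    [[0,0,0],0,0.1],
    [[0,0,0],0,0.1],
    [[0,0,0],0,0.1],
  ],
)

```text
time: 11.52
tool_pos: [0.5319, -0.3026, 0.0075]
ee_rot: [3.142, 0.0, -0.231]
wrist_force: [-0.4, 0.1, 0.7]
width: 0.0424
finger_force: 0.0
```

```bash
python3 - <<'E'
from bench import robot
import cv2,pickle
import numpy as np
from h import *
s=robot.snapshot("side"); pickle.dump(s,open("s5.pkl","wb")); o=robot.get_obs(); print(o["tool_pos"],o["width"])
p=pix(s,[[.47,-.29,.02]])[0].astype(int)
a=s["image"][p[1]-60:p[1]+60,p[0]-80:p[0]+80]; cv2.imwrite("pics/s5.png",cv2.convertScaleAbs(cv2.resize(a,None,fx=4,fy=4)[:,:,::-1],alpha=1.5))
v,u=np.mgrid[0:400,0:640]; uv=np.c_[u.ravel(),v.ravel()]; P=world(s,uv); ok=s["z_map"].ravel()>0
T=o["tool_pos"]; c,q=np.cos(-.231),np.sin(-.231)
L=np.c_[(P[:,0]-T[0])*c+(P[:,1]-T[1])*q, -(P[:,0]-T[0])*q+(P[:,1]-T[1])*c, P[:,2]]
for a0 in np.arange(-.165,.06,.015):
    k=ok&(abs(L[:,0]-a0)<.0075)&(abs(L[:,1])<.03)&(L[:,2]<.08)&(L[:,2]>.008); print(round(a0,3),k.sum(),np.percentile(L[k,2],[50,97]).round(4) if k.any() else "")
k=ok&(L[:,0]<-.03)&(L[:,0]>-.2)&(abs(L[:,1])<.04)&(L[:,2]>.02)&(L[:,2]<.035)
print(L[k,0].min(),cv2.minAreaRect(L[k][:,:2].astype(np.float32)))
E
```

```text
[ 0.53184186 -0.3026285   0.00745481] 0.04241089734245451
-0.165 0 
-0.15 0 
-0.135 30 [0.0216 0.0257]
-0.12 65 [0.0244 0.0302]
-0.105 63 [0.0253 0.0302]
-0.09 64 [0.0247 0.0307]
-0.075 57 [0.0246 0.0298]
-0.06 64 [0.0248 0.03  ]
-0.045 60 [0.0248 0.031 ]
-0.03 63 [0.026  0.0303]
-0.015 59 [0.0251 0.0294]
-0.0 84 [0.0291 0.0766]
0.015 33 [0.024  0.0407]
0.03 10 [0.0157 0.0216]
0.045 0 
0.06 0 
-0.13429408045668734 ((-0.08224096894264221, -0.0034366734325885773), (0.10433023422956467, 0.040929123759269714), 1.0902292728424072)
```

View pics/s5.png

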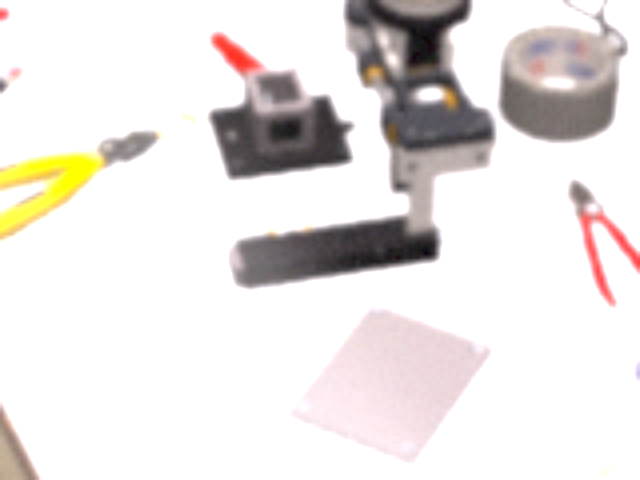

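The lamp lies flat, window down, from the foot at (240,260) to the fingers at (425,245). I'll check that the fingers straddle it.

```bash
python3 - <<'E'
import pickle
import numpy as np
from h import *
s=pickle.load(open("s5.pkl","rb")); T=np.array([.5318,-.3026,.0075]); c,q=np.cos(-.231),np.sin(-.231)
p0=pix(s,[[.47,-.29,.02]])[0].astype(int)
v,u=np.mgrid[0:400,0:640]; uv=np.c_[u.ravel(),v.ravel()]; P=world(s,uv); ok=s["z_map"].ravel()>0
L=np.c_[(P[:,0]-T[0])*c+(P[:,1]-T[1])*q, -(P[:,0]-T[0])*q+(P[:,1]-T[1])*c, P[:,2]]
for ly in(-.03,.03):
  for z in(.0,.03,.06,.09):
    W=T+[-ly*q,ly*c,z]; x=pix(s,[W])[0]; i=int(x[1])*640+int(x[0]); print(ly,z,((x-p0+[80,60])*4).round(),"depth pt L",L[i].round(3),s["image"].reshape(-1,3)[i])
k=ok&(L[:,0]>-.13)&(L[:,0]<-.03)&(abs(L[:,1])<.05)&(L[:,2]>.006)&(L[:,2]<.035)
for b in np.arange(-.035,.04,.005): m=k&(abs(L[:,1]-b)<.0025); print(b.round(3),m.sum(),L[m,2].mean().round(4) if m.any() else "")
E
```

```text
-0.03 0.0 [415. 269.] depth pt L [-0.001 -0.024  0.003] [227 223 227]
-0.03 0.03 [416. 238.] depth pt L [ 0.004 -0.014  0.025] [48 43 43]
-0.03 0.06 [418. 207.] depth pt L [-0.004 -0.039  0.079] [124 116 114]
-0.03 0.09 [420. 175.] depth pt L [-0.019 -0.082  0.145] [123 116 115]
0.03 0.0 [394. 217.] depth pt L [-0.009  0.006  0.031] [107 104 107]
0.03 0.03 [396. 187.] depth pt L [-0.004  0.025  0.045] [90 85 84]
0.03 0.06 [397. 156.] depth pt L [-0.032 -0.076  0.157] [102  95  95]
0.03 0.09 [398. 124.] depth pt L [-0.03  -0.068  0.177] [61 53 51]
-0.035 1 0.007
-0.03 0 
-0.025 11 0.0168
-0.02 117 0.018
-0.015 89 0.0197
-0.01 41 0.0261
-0.005 43 0.0263
0.0 37 0.0269
0.005 42 0.0266
0.01 31 0.0265
0.015 20 0.0249
0.02 0 
0.025 0 
0.03 0 
0.035 0 
0.04 2 0.0065
```

```bash
python3 - <<'E'
import pickle
import numpy as np
from h import *
v,u=np.mgrid[0:400,0:640]; uv=np.c_[u.ravel(),v.ravel()]
def loc(f,T,yaw=-.231):
    s=pickle.load(open(f,"rb")); P=world(s,uv); c,q=np.cos(yaw),np.sin(yaw); d=P-T
    return s,np.c_[d[:,0]*c+d[:,1]*q,-d[:,0]*q+d[:,1]*c,d[:,2]],s["z_map"].ravel()>0
def tips(f,T,yaw=-.231,zmin=-.02):
    s,L,ok=loc(f,T,yaw)
    for sg in(-1,1):
        k=ok&(abs(L[:,0])<.02)&(sg*L[:,1]>.0)&(abs(L[:,1])<.075)&(L[:,2]>zmin)&(L[:,2]<.09)
        print(f,sg,k.sum(),[(z,int((k&(abs(L[:,2]-z)<.005)).sum()),np.median(L[k&(abs(L[:,2]-z)<.005),1]).round(3) if (k&(abs(L[:,2]-z)<.005)).any() else None) for z in np.arange(-.0,.09,.01).round(2)])
tips("side0.pkl",np.array([.1263,-.5347,.1724]),.2318)
tips("w1.pkl",np.array([.5068,-.1335,.262]))
tips("s2.pkl",np.array([.4988,-.1407,.2142]))
tips("s4.pkl",np.array([.5304,-.3017,.1998]))
tips("s5.pkl",np.array([.5318,-.3026,.0075]))
E
```

```text
side0.pkl -1 173 [(np.float64(-0.0), 0, None), (np.float64(0.01), 0, None), (np.float64(0.02), 0, None), (np.float64(0.03), 0, None), (np.float64(0.04), 19, np.float64(-0.059)), (np.float64(0.05), 34, np.float64(-0.061)), (np.float64(0.06), 37, np.float64(-0.06)), (np.float64(0.07), 35, np.float64(-0.06)), (np.float64(0.08), 32, np.float64(-0.06))]
side0.pkl 1 164 [(np.float64(-0.0), 0, None), (np.float64(0.01), 0, None), (np.float64(0.02), 0, None), (np.float64(0.03), 4, np.float64(0.048)), (np.float64(0.04), 36, np.float64(0.047)), (np.float64(0.05), 30, np.float64(0.047)), (np.float64(0.06), 33, np.float64(0.046)), (np.float64(0.07), 28, np.float64(0.047)), (np.float64(0.08), 22, np.float64(0.047))]
w1.pkl -1 1682 [(np.float64(-0.0), 0, None), (np.float64(0.01), 0, None), (np.float64(0.02), 0, None), (np.float64(0.03), 26, np.float64(-0.055)), (np.float64(0.04), 194, np.float64(-0.055)), (np.float64(0.05), 242, np.float64(-0.056)), (np.float64(0.06), 278, np.float64(-0.056)), (np.float64(0.07), 327, np.float64(-0.056)), (np.float64(0.08), 370, np.float64(-0.056))]
w1.pkl 1 1692 [(
[... 1901 characters left out ...]
t64(-0.019)), (np.float64(0.02), 57, np.float64(-0.014)), (np.float64(0.03), 2, np.float64(-0.016)), (np.float64(0.04), 8, np.float64(-0.032)), (np.float64(0.05), 17, np.float64(-0.033)), (np.float64(0.06), 20, np.float64(-0.033)), (np.float64(0.07), 20, np.float64(-0.032)), (np.float64(0.08), 24, np.float64(-0.033))]
s5.pkl 1 128 [(np.float64(-0.0), 13, np.float64(0.061)), (np.float64(0.01), 0, None), (np.float64(0.02), 22, np.float64(0.007)), (np.float64(0.03), 3, np.float64(0.025)), (np.float64(0.04), 11, np.float64(0.024)), (np.float64(0.05), 7, np.float64(0.023)), (np.float64(0.06), 6, np.float64(0.027)), (np.float64(0.07), 4, np.float64(0.028)), (np.float64(0.08), 2, np.float64(0.02))]
```

The fingers really end about 34 mm above the reported TCP (seen alike in four views), so the first grip held only the top end of the bar. The lamp is flat and the fingertips are above it. I'll move back to near the balance point, go down and regrip.

Emit:
carry_out(
  steps=[
    [[-0.024,0,0],0,-0.15],
    [[-0.048,0,0],0,-0.15],
    [[-0.048,0,0],0,-0.15],
    [[-0.048,0,0],0,-0.15],
    [[-0.048,0,0.015],0,-0.15],
    [[-0.048,0,0.028],0,-0.15],
    [[-0.048,0,0.036],0,-0.15],
    [[-0.048,0,0.036],0,-0.15],
    [[-0.048,0,0.036],0,-0.15],
    [[-0.048,0,0.036],0,1],
  ],
)

```text
time: 12.82
tool_pos: [0.4856, -0.292, -0.0279]
ee_rot: [3.141, -0.001, -0.231]
wrist_force: [-0.2, -0.7, 0.4]
width: 0.0468
finger_force: 0.0
```

Emit:
carry_out(
  steps=[
    [[0,0,0],0,1],
    [[0,0,0],0,1],
    [[0,0,0],0,1],
    [[0,0,0],0,1],
    [[0,0,0],0,1],
  ],
)

```text
time: 13.45
tool_pos: [0.4854, -0.292, -0.028]
ee_rot: [3.141, -0.001, -0.231]
wrist_force: [-0.9, 0.2, 3.7]
width: 0.0357
finger_force: 30.0
```

Emit:
carry_out(
  steps=[
    [[0,0,-0.02],0,1],
    [[0,0,-0.05],0,1],
    [[0,0,-0.09],0,1],
    [[0,0,-0.13],0,1],
    [[0,0,-0.16],0,1],
    [[0,0,-0.175],0,1],
    [[0,0,-0.175],0,1],
    [[-0.005,-0.03,-0.175],0,1],
    [[-0.011,-0.07,-0.175],0,1],
    [[-0.017,-0.11,-0.175],0,1],
  ],
)

```text
time: 14.7
tool_pos: [0.4925, -0.179, 0.1435]
ee_rot: [-3.14, 0.005, -0.231]
wrist_force: [0.3, -0.0, -2.0]
width: 0.0356
finger_force: 30.0
```

Emit:
carry_out(
  steps=[
    [[-0.006,-0.04,0],0.15,1],
    [[-0.012,-0.08,0],0.15,1],
    [[-0.018,-0.12,0],0.15,1],
    [[-0.025,-0.17,0],0.15,1],
    [[-0.033,-0.22,0],0.15,1],
    [[-0.041,-0.27,0],0.15,1],
    [[-0.047,-0.32,0],0.15,1],
    [[-0.053,-0.36,0],0.15,1],
    [[-0.058,-0.39,0],0.15,1],
    [[-0.06,-0.41,0],0.15,1],
  ],
)

```text
time: 15.95
tool_pos: [0.5278, 0.2332, 0.1437]
ee_rot: [3.139, 0.004, -0.256]
wrist_force: [1.3, 0.3, -2.2]
width: 0.0357
finger_force: 30.0
```

Emit:
carry_out(
  steps=[
    [[0,0,0],0,1],
    [[0,0,0],0,1],
    [[0,0,0],0,1],
    [[0,0,0],0,1],
  ],
)

```text
time: 16.45
tool_pos: [0.5293, 0.2313, 0.1467]
ee_rot: [-3.142, -0.0, -0.258]
wrist_force: [0.2, 0.2, -2.1]
width: 0.0358
finger_force: 30.0
```

```bash
python3 - <<'E'
from bench import robot
import cv2,pickle
import numpy as np
from h import *
o=robot.get_obs(); T=o["tool_pos"]; yaw=o["ee_rot"][2]; print(T,o["ee_rot"],o["time"],o["wrist_force"],np.abs(o["qvel"]).max())
v,u=np.mgrid[0:400,0:640]; uv=np.c_[u.ravel(),v.ravel()]; c,q=np.cos(yaw),np.sin(yaw)
for n in("side","top"):
    s=robot.snapshot(n); pickle.dump(s,open(n+"6.pkl","wb")); P=world(s,uv); ok=s["z_map"].ravel()>0; d=P-T
    L=np.c_[d[:,0]*c+d[:,1]*q,-d[:,0]*q+d[:,1]*c,P[:,2]]
    k=ok&(abs(L[:,0])<.15)&(abs(L[:,1])<.025)&(L[:,2]<.22)&(L[:,2]>.13)
    print(n,k.sum(),"x ext",np.percentile(L[k,0],[1,99]))
    for a0 in np.arange(-.105,.1,.02):
        m=k&(abs(L[:,0]-a0)<.01); print(" ",round(a0,3),m.sum(),np.percentile(L[m,2],[3,97]).round(4) if m.any() else "",np.percentile(L[m,1],[3,97]).round(4) if m.any() else "")
    if n=="side":
        a=s["image"][80:260,180:400]; cv2.imwrite("pics/s6.png",cv2.convertScaleAbs(cv2.resize(a,None,fx=3,fy=3)[:,:,::-1],alpha=1.5))
    D=ok&(np.hypot(P[:,0]-.499,P[:,1]+.14)<.05)&(P[:,2]>.045)&(P[:,2]<.065)
    print(" dock",cv2.minAreaRect(P[D][:,:2].astype(np.float32)) if D.any() else 0)
E
```

```text
[0.52926437 0.23131916 0.14669138] [-3.14158829e+00 -3.90833751e-04 -2.58237209e-01] 16.45 [ 0.17457033  0.21580416 -2.11298601] 0.004272766259471731
side 413 x ext [-0.08705937  0.07197414]
  -0.105 0  
  -0.085 36 [0.179  0.2033] [-0.0217  0.0108]
  -0.065 61 [0.1761 0.2026] [-0.024   0.0136]
  -0.045 56 [0.1776 0.2025] [-0.0233  0.0109]
  -0.025 57 [0.1754 0.2023] [-0.0239  0.0134]
  -0.005 34 [0.1763 0.2096] [-0.0248  0.0225]
  0.015 37 [0.1768 0.202 ] [-0.0241  0.0087]
  0.035 57 [0.1757 0.2028] [-0.0218  0.0124]
  0.055 58 [0.1757 0.2021] [-0.024   0.0097]
  0.075 17 [0.1789 0.2018] [-0.0215  0.0124]
  0.095 0  
 dock ((0.5019136071205139, -0.14509665966033936), (0.06477600336074829, 0.046415913850069046), 76.09693908691406)
top 340 x ext [-0.06891863  0.0768838 ]
  -0.105 0  
  -0.085 0  
  -0.065 25 [0.1805 0.2001] [-0.02   -0.0123]
  -0.045 50 [0.179  0.2024] [-0.0194 -0.005 ]
  -0.025 4 [0.1772 0.1897] [-0.0189 -0.0177]
  -0.005 1 [0.1839 0.1839] [-0.0183 -0.0183]
  0.015 5 [0.1841 0.1976] [-0.0231 -0.0184]
  0.035 93 [0.1836 0.2041] [-0.0193  0.0155]
  0.055 129 [0.1826 0.2049] [-0.0192  0.0142]
  0.075 33 [0.1851 0.2012] [-0.018   0.0108]
  0.095 0  
 dock ((0.49933725595474243, -0.14089974761009216), (0.0574864037334919, 0.04601459205150604), 76.8490219116211)
```

View pics/s6.png

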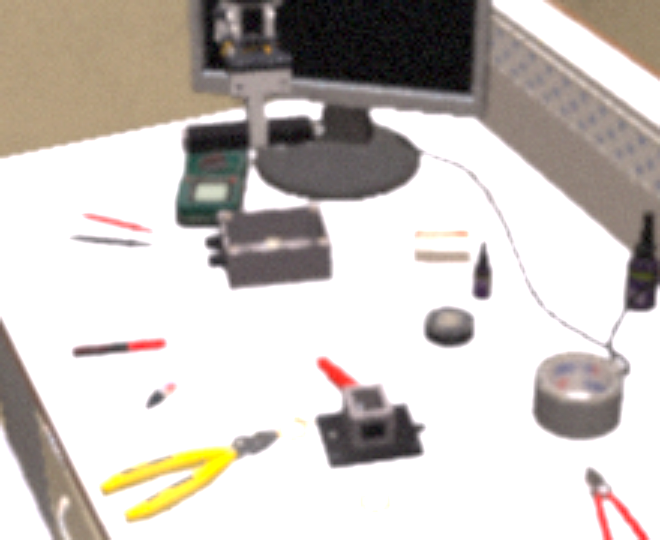

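The view shows the lamp level at about (250,133) above the box, with the dock and the other items in place. By depth the window sits at z of about 0.175, 3–4 mm off centre in y. I'll trim that and hand in.

Emit:
carry_out(
  steps=[
    [[0.001,-0.004,0],0,1],
    [[0.001,-0.004,0],0,1],
    [[0.001,-0.004,0],0,1],
    [[0.001,-0.004,0],0,1],
    [[0.001,-0.004,0],0,1],
    [[0.001,-0.004,0],0,1],
  ],
)

```text
time: 17.3
tool_pos: [0.5311, 0.2358, 0.1464]
ee_rot: [3.142, -0.0, -0.257]
wrist_force: [-0.8, 0.6, -2.4]
width: 0.0359
finger_force: 30.0
```

```bash
python3 -c "
from bench import robot
o=robot.get_obs(); print(o['tool_pos'],o['width'],o['finger_force'],abs(o['qvel']).max()); print(robot.close_job())"
```

```text
[0.53106313 0.23580664 0.1464242 ] 0.03590814963104475 29.99878853559494 0.002566583328364718
the job is handed in; nothing more can be done
None
```

The job is handed in at 17.3 s: the lamp is held level, window down, centred over the box to within a few millimetres and about 12 cm above the rim, with the dock where it was; to level it I laid it flat on clear bench once, let go and regripped it near its balance point.

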